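# Punch the last nail hole and fit the eaves flashing under the shingles

## Robot

A 7-joint arm with a two-finger parallel gripper is mounted at the origin on the work surface; the furniture and walls round the work are solid. World frame = base frame: x ahead of the robot, y to its left, z up, the work surface at z = 0. Lengths are in mm, angles in rad, forces in N, time in s.
With the tool pointing down it reaches from about 350 to 900 mm from the base axis. Payload 19.9 kg.
Tool frame: the origin (TCP) lies midway between the tips of the shut fingers; the grasp point (between the pads) lies 19 mm behind it; z points along the fingers, y is the line along which they close (so a half turn about z gives the same grasp; the last joint's range is limited). The gripper opens to 85 mm and grips with 20 to 120 N. Pads are 22 mm wide; open, the fingers measure 114 mm over their backs; the gripper's body (76 mm by 85 mm) begins 54 mm behind the grasp point. The pads swing forward as they close: fully open they stand 13 mm farther back than shut.
Start: joints at [1.137, 0.417, -0.01, 1.614, 0.005, 1.111, -0.053], TCP at [239.229, -577.383, 231.26] pointing down, gripper open.
Joint ranges: [-2.81, 2.81], [-0.39, 2.02], [-1.27, 1.25], [0.06, 2.57], [-1.19, 4.33], [0.19, 2], [-2.82, 2.82]. Speed limits (rad/s): [1.89, 1.89, 2.39, 2.39, 3.01, 3.01, 3.01].

## Interface

Orientations are given as a unit quaternion [w, x, y, z].
In Python, from plant import sensors, vision, close_job, finder gives the robot as it stands. The module is installed in compiled form; this text tells all that it offers.
- The arm moves only by the tool play_rows, never from a script. Its argument "plan" is one flat list of numbers, 7 for each row, row after row: the shift along the tool's x, y, z scaled (see below), then the turn, a rotation vector about the tool's x, y, z scaled (see below), then the opening, from -1 (shut) to 1 (fully open). A call has 1 to 8 rows; each row is the pose to reach, as a shift and turn from the pose commanded when the call began, along the tool's axes at that moment; what a row does not reach only later rows make up. The controller multiplies each number of a shift by 300 mm and each number of a turn by 90 degrees. A row lasts 1/8 s, in which the tool goes at most 62.5 mm and 10.7 degrees, less where a joint would pass 70% of its speed; a pose out of reach is approached as far as the arm can. A call with a number of a shift or a turn outside -1 to 1 is refused whole. A call with a gripper value outside its range is refused whole. The fingers move at their own pace and stop on an object; "grip_force" is the grip in N (left out, the last holds). Time passes only in rows, so rows that repeat a pose let the fingers close. It gives the time, the measured TCP pose, the force, the opening and the grip force at its end, in the units of the state.
- sensors.read_state(): the state, without advancing time (a new reading comes with each control period).
- vision.grab_frame(name): name is "scene" or "side" or "wrist"; returns (picture, depth): 400x640x3 uint8, red, green, blue; 400x640 float32, mm along the optical axis (not along the pixel's ray), 0 where there is no reading.
- vision.camera_info(name): a dict with "fx", "fy", "cx", "cy" (pixels), "k1" (the pictures are not rectified: a ray, as slopes to the right and down, at radius r is drawn at 1 + k1 r^2 times it, then the intrinsics apply), "R" (3x3) and "t" (3): a world point X has camera coordinates R X + t; the wrist camera has in their place "hand_eye" (4x4, takes a point from camera to tool coordinates, whose origin is the TCP and whose axes are the flange's). Camera axes: x right, y down, z forward; pixel columns grow to the right and rows downward; lengths in mm; the calibration is good to about 2 mm. A picture is of the moment at which its call begins: read the wrist's pose just before it. camera_info takes no time and is no camera call.
- close_job(): hands the job in; it is judged then, once.
Trained networks look in the newest picture that a camera, given by its name, has taken for a name from the list of things; names that differ only in an ending like _2 or _b are one class to them, and where a whole thing is asked for, a point or a joint stands for the part that bears it (a point fixed in the world has none). Each returns a list of dicts, best first, with "confidence" (0 to 1); they miss things now and then, are a little off and sometimes report something else, mostly with a low value. They report only what shows in the picture. A call takes as long as a camera call.
- finder.find_in(label, camera): "point" ([row, column] in pixels, amid what is visible of it).
- finder.tip_of(label, camera): "point" ([row, column] in pixels: a listed point, or the origin of a listed thing).
The state is a dict: "t": time; "joint_positions": joint angles; "qvel": joint speeds; "effort": joint torques, N m; "eef_pos": TCP position; "orientation": TCP orientation; "force": force on the tool from outside, world axes, zero at the start; "ft_torque": the same for the moment, N m; "width": opening from 0.0 (shut) to 1.0 (fully open); "finger_force": force on a finger pad.
Only numpy, scipy, OpenCV 4.12 (cv2) and the standard library are available. Lean on these libraries where they do the work, as an engineer would, in place of code of your own. Each camera call takes 0.05 s, during which the arm holds its last target. There are 200 camera calls.

## Task

Pull the lever of the bench punch down to its stop, with the flashing strip lying in it untouched, and let it spring back up, so that the last nail hole is punched. Then draw the strip out of the punch and slide its wide flange flat under the bottom row of shingles on the roof panel, without lifting the shingles, until its drip lip sits against the front edge of the board, ends flush with the board's sides. Finish while still gripping the strip and pressing it down flat on the board, ready for nailing; leave the loose things on the bench alone.

Things in the scene. Friction and masses are not known exactly. Their poses are not given: they have to be found in the camera images.
- punch: Fixed grey C-frame bench punch. Origin at bench level below the pin; x from the open front (robot side) to the column, y left. Work table top z 50 (x -27 to 51, y -220 to 40 mm), 6 mm high back gauge bar on it at x 54 to 58. Head above the strip's left end: x -14 to 100, y -17 to 17, from z 84; raised pin ends at z 69, so the strip must come out sideways (-y) or to the front, not straight up.
- punch_axis (a point): point on the table's top straight below the punch pin, axes as the punch. Way out for the strip: lift it 8 mm (over the gauge), draw it 60 mm or more to -y until clear of the head, then lift away
- punch_lever (a joint): hand lever on top of the punch, 0 = up at rest, 0.6 rad = down at its stop. Turns about a level axis along the punch's y at its x 30, z 130 mm; at rest it points to the front (-x) and 26 degrees up, at the stop 9 degrees below level. A spring lifts it back by itself; about 10 N down on the handle brings it to the stop
- lever_grip (a point): point on top of the lever's black round handle (diameter 23, length 88 mm), 44 mm from its free end; moves with the lever, about 87 mm down from rest to stop (at rest 206 mm above the bench). Pushing straight down on it with closed fingers works.
- flashing: Loose aluminium strip, 0.16 kg, 240 mm long in y. Origin mid-length at flange underside and lip inner face. Flange 2.5 thick, x 0 to 80 (+x edge is tucked in); drip lip at x -2.5 to 0 hangs 16 mm, with kick-out 22 down and 5 out; standing rib at x 4 to 12, top at z 30: grip it at mid-length across its 8 mm. Starts in the punch, flange on table, lip over its front edge, axes as the punch
- mark (a point): the nail-hole mark on the flange at x 28, y 105 mm of the flashing; it starts under the punch pin
- roof: Fixed roof panel, 240 mm wide (y -120 to 120), lying level on bearers. Origin at bench level below the middle of its front (eave) edge; x points from the eave edge to the back (210 mm deep), y left. Plywood board, top at z 60 mm, front face at x 0. The first 50 mm of board are bare, then three courses of lapped wooden shingles, 6 mm thick.
- eave (a point): middle of the board's top front edge, z 60 mm; axes as the roof panel. The flashing is home when its origin and axes coincide with this.
- deck: plywood board of the roof panel; origin at eave
- slot (a point): middle of the lower edge of the bottom row of shingles, at x 50 mm of the roof panel: underside 10 mm above the board, falling to 7 mm at x 80; a batten closes the slot at x 88
- shingle_left (a joint): lift of the left shingle of the bottom row (78 mm wide), 0 = down, about 1 mm at its lower edge per 0.01 rad; a weak spring (about 3 N at the edge) keeps it down
- shingle_mid (a joint): the same for the middle shingle
- shingle_right (a joint): the same for the right shingle
- spring_clamp: bystander: orange and black hand spring clamp, 152x72x24 mm, lying on the bench in front of the punch
- tape_measure: bystander: tape measure 69x89x35 mm on the bench
- pencil: bystander: pencil 142 mm long, 7 mm thick, on the bench

How it is judged (in metres and radians):
On the way, in this order (a step that is already met when the one before it is completed fails the run):
1. the lever is pulled to its stop while the strip's mark lies under the pin (value of joint punch_lever above 0.56 rad and horizontal distance between mark and punch_axis below 0.004 m), for 0.1 s.
2. the lever has sprung back up, the strip still in place (value of joint punch_lever below 0.06 rad and horizontal distance between mark and punch_axis below 0.006 m), for 0.1 s.
3. the flange's edge is under the bottom shingles, lip not yet home or just home (x of flashing in the frame of eave between -0.022 and 0.003 m and z of flashing in the frame of eave between -0.003 and 0.008 m and y of flashing in the frame of eave between -0.03 and 0.03 m), for 0.1 s.
At the end, for the whole second after the job is handed in: Strip flat on the board (2 mm, 0.03 rad), flange under the shingles, lip within 4 mm of the front edge and parallel (0.04 rad), ends flush within 8 mm; still gripped and pressed onto the board with over 4 N; shingles down (under 3 mm lift), punch lever back up (x of flashing in the frame of eave between -0.004 and 0.003 m and y of flashing in the frame of eave between -0.008 and 0.008 m and z of flashing in the frame of eave between -0.002 and 0.002 m and angle between the x axis of flashing and the x axis of roof, either way round below 0.04 rad and angle between flashing's own z axis and vertical below 0.03 rad and contact force between flashing and deck above 4 N and contact force between the fingers and flashing above 3 N and value of joint each of shingle_left, shingle_mid, shingle_right below 0.03 rad and value of joint punch_lever below 0.06 rad and linear speed of flashing below 0.02 m/s); the arm keeps its last pose, push and grip.
It fails at once if a shingle of the bottom row is lifted more than about 5 mm (value of joint any of shingle_left, shingle_mid, shingle_right above 0.05 rad).
It fails at once if a loose thing on the bench is disturbed (distance of any of spring_clamp, tape_measure, pencil from where it was at the start of the episode above 0.03 m).
It also fails if it takes over 51 s, if anything falls off the work surface, if the arm or the gripper's body presses on something with over 40 N, if the wrist force passes 120 N, or if a joint passes its speed limit or range.

## Working session

There is one attempt and no reset: what is moved stays moved. The work goes in short steps, Python scripts to look and compute and a tool call to move; the robot and the scene stay as the last step left them, time stands still between calls to the robot, and variables do not carry over. Pictures are saved under pics/ and viewed, at most 10 in all, crops included, and the job is handed in when it is done.

Besides the shell and the picture viewer there is one more tool, called after ">>>" by a JSON object that holds its "fn" and its "kwargs", one argument or row to a line. play_rows: Moves the arm, as the interface text tells. Its arguments: {"type":"object","properties":{"plan":{"type":"array","items":{"type":"number","minimum":-1,"maximum":1}},"grip_force":{"type":"number"}},"required":["plan"]}

```bash
ls; mkdir -p pics; cat > h.py <<'E'
import numpy as np, cv2
from plant import sensors, vision, finder, close_job
from scipy.spatial.transform import Rotation as Ro
def pose():
    s=sensors.read_state(); q=s['orientation']; return np.array(s['eef_pos']),Ro.from_quat([q[1],q[2],q[3],q[0]]).as_matrix(),s
def cam(name):
    c=vision.camera_info(name)
    if 'R' in c and c['R'] is not None:
        R=np.array(c['R']);t=np.array(c['t'])
    else:
        p,Rt,_=pose();H=np.array(c['hand_eye']); Rwc=Rt@H[:3,:3]; o=Rt@H[:3,3]+p; R=Rwc.T; t=-R@o
    K=np.array([[c['fx'],0,c['cx']],[0,c['fy'],c['cy']],[0,0,1.]]); return K,np.array([c['k1'],0,0,0,0.]),R,t
def ray(cm,px):  # px [row,col]
    K,d,R,t=cm; u=cv2.undistortPoints(np.array([[[px[1],px[0]]]],float),K,d)[0,0]
    return -R.T@t, R.T@np.array([u[0],u[1],1.])
def onz(cm,px,z):
    o,v=ray(cm,px); return o+v*(z-o[2])/v[2]
def ondepth(cm,px,D):
    o,v=ray(cm,px); r,c=int(round(px[0])),int(round(px[1])); w=D[max(r-1,0):r+2,max(c-1,0):c+2]; w=w[w>0]
    return o+v*(np.median(w) if len(w) else np.nan)
def proj(cm,X):
    K,d,R,t=cm; p=cv2.projectPoints(np.array(X,float).reshape(-1,1,3),cv2.Rodrigues(R)[0],t,K,d)[0][:,0]; return p[:,::-1]
def save(n,img): cv2.imwrite('pics/'+n,img[:,:,::-1])
E
python3 - <<'E'
from h import *
np.set_printoptions(precision=1,suppress=True)
p,R,s=pose();print(p,R,s['t'],s['force'],s['width'])
fr=[]
for n in ['scene','side','wrist']:
    cm=cam(n); im,D=vision.grab_frame(n); fr.append(im)
    np.savez(n+'.npz',im=im,D=D)
    print(n, 'at',-cm[2].T@cm[3],'axis',cm[2][2])
    for l in ['punch_axis','lever_grip','eave','slot','flashing','mark','punch','roof','spring_clamp','tape_measure','pencil']:
        r=finder.tip_of(l,n)[:1]
        for x in r: print(l,np.array(x['point']),round(x['confidence'],2),ondepth(cm,x['point'],D))
save('a_scene.png',fr[0]);save('a_side.png',fr[1]);save('a_wrist.png',fr[2])
E
```

```text
pics
[ 239.1 -577.1  230.7] [[ 0.9  0.4 -0. ]
 [ 0.4 -0.9  0. ]
 [-0.  -0.  -1. ]] 0.0 [ 0.3 -0.7  0. ] 1.0019315430520368
scene at [-435.   597.1 1224.5] axis [ 0.6 -0.3 -0.7]
punch_axis [234.5 224.2] 0.6 [565.  397.8  81.7]
lever_grip [230.8 228.5] 0.57 [457.6 405.7 213. ]
eave [201.4 378.1] 0.87 [ 497.7 -113.7   59.1]
slot [189.4 372.5] 0.67 [ 545.3 -119.4   70.9]
flashing [235.4 263.4] 0.75 [534.1 283.5  51.5]
mark [234.4 229.9] 0.84 [436.1 408.3 221.8]
punch [248.9 229.5] 0.65 [543.1 394.3  34.7]
roof [217.9 373.2] 0.76 [484.5 -92.8   0.9]
spring_clamp [274.7 282.3] 0.72 [403.1 279.1   3.2]
tape_measure [257.3 322.9] 0.89 [386.2 149.9  35.1]
pencil [232.1 397. ] 0.4 [ 395.5 -130.9    0. ]
side at [161.3 843.  844.9] axis [ 0.3 -0.7 -0.6]
punch_axis [295.1 251.3] 0.7 [577.3 390.   54.6]
lever_grip [272.4 276.3] 0.98 [484.7 401.3 200.6]
eave [186.8 359.5] 0.59 [ 492.8 -127.4   56.1]
slot [178.6 345.8] 0.56 [ 542.5 -128.    73.8]
flashing [272.2 285.9] 0.83 [462.4 398.1 209. ]
mark [294.4 254. ] 0.96 [573.4 384.3  52.7]
punch [307.7 255.7] 0.68 [551.3 412.3  46.6]
roof [203.8 356.5] 0.73 [ 491.6 -104.8    0.4]
spring_clamp [301.6 329. ] 0.93 [406.1 302.9  19.7]
tape_measure [263.7 353.1] 0.85 [393.8 172.7  34.7]
pencil [203.3 388. ] 0.54 [ 396.  -147.7    3.6]
wrist at [ 316.2 -546.6  374. ] axis [-0.3 -0.1 -0.9]
```

View pics/a_scene.png

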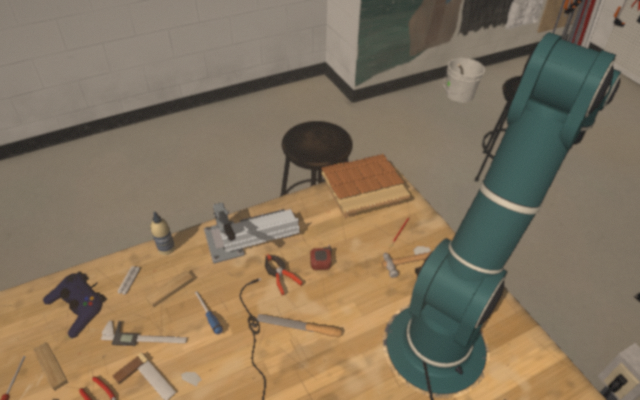

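View pics/a_side.png

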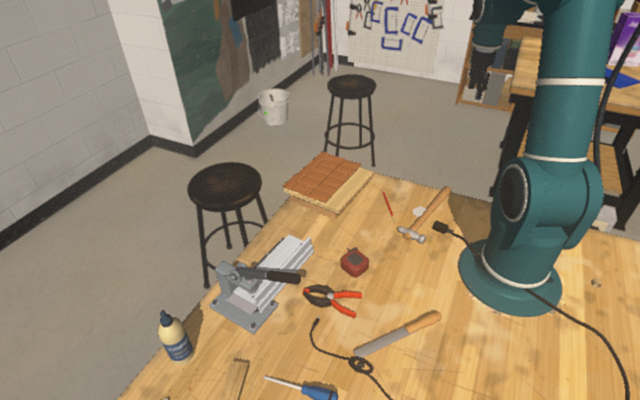

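The scene shows the punch with its lever at (230,228), strip (235,263), roof panel (190,370), clamp (275,282) and tape (257,322). The side view agrees. Next I'll go to the roof with the wrist camera.

```bash
cat >> h.py <<'E'
def Rdown(yaw): # deg of tool x
    c,s=np.cos(np.radians(yaw)),np.sin(np.radians(yaw)); return np.array([[c,s,0],[s,-c,0],[0,0,-1.]])
def mv(X,yaw,p=None,R=None):
    if p is None: p,R,_=pose()
    d=R.T@(np.array(X,float)-p)/300; w=Ro.from_matrix(R.T@Rdown(yaw)).as_rotvec()/(np.pi/2)
    print('row',np.round(d,4),np.round(w,4),'rows>=',np.linalg.norm(d)*300/62.5,np.linalg.norm(w)*90/10.7)
E
python3 - <<'E'
from h import *
mv([430,-330,330],60)
mv([470,-190,330],85)
E
```

```text
row [ 0.9031 -0.5184 -0.3292] [-0.      0.     -0.4166] rows>= 5.242107745738888 3.5040312182060953
row [ 1.2049 -0.8985 -0.3291] [-0.     -0.     -0.6944] rows>= 7.385559990227777 5.8404798064846375
```

>>> {"fn": "play_rows", "kwargs": {
  "plan": [0.9,-0.52,-0.33,0,0,-0.417,-1,0.9,-0.52,-0.33,0,0,-0.417,-1,0.9,-0.52,-0.33,0,0,-0.417,-1,0.9,-0.52,-0.33,0,0,-0.417,-1,0.9,-0.52,-0.33,0,0,-0.417,-1,0.9,-0.52,-0.33,0,0,-0.417,-1]
}}

```text
t: 2.55
eef_pos: [431.6, -326.7, 331.8]
orientation: [0.001, 0.865, 0.503, 0.001]
force: [-0.9, -0.5, 0.7]
width: 0.0
finger_force: 0.0
```

```bash
python3 - <<'E'
from h import *
mv([470,-190,330],85)
E
```

```text
row [ 0.4595 -0.1143  0.0059] [ 0.0015  0.     -0.2741] rows>= 2.2729562168436113 2.3054402122682767
```

>>> {"fn": "play_rows", "kwargs": {
  "plan": [0.46,-0.114,0,0,0,-0.274,-1,0.46,-0.114,0,0,0,-0.274,-1,0.46,-0.114,0,0,0,-0.274,-1,0.46,-0.114,0,0,0,-0.274,-1]
}}

```text
t: 3.05
eef_pos: [468.3, -193.1, 330.3]
orientation: [0.0, 0.739, 0.674, -0.0]
force: [-0.4, 0.2, 0.1]
width: 0.0
finger_force: 0.0
```

```bash
python3 - <<'E'
from h import *
np.set_printoptions(precision=1,suppress=True)
p,R,s=pose();print(p,s['t'])
cm=cam('wrist'); im,D=vision.grab_frame('wrist'); np.savez('w_roof.npz',im=im,D=D,R=cm[2],t=cm[3]); save('w_roof.png',im)
for l,z in [('eave',60),('slot',70),('roof',0)]:
    for x in finder.tip_of(l,'wrist')[:2]: print(l,np.array(x['point']),x['confidence'],ondepth(cm,x['point'],D),onz(cm,x['point'],z))
mv([470,60,330],85); mv([470,290,380],82)
E
```

```text
[ 468.3 -193.1  330.3] 3.05
eave [ 96.3 327.9] 0.65 [ 492.7 -105.5    1. ] [ 490.5 -106.2   60. ]
roof [ 99.3 323.3] 0.8 [ 485.5 -109.1    0.6] [ 485.5 -109.1    0. ]
row [ 0.8 -0.1  0. ] [-0.  0. -0.] rows>= 4.077744773681497 0.04690287996232093
row [ 1.6 -0.1 -0.2] [-0.  0.  0.] rows>= 7.798675580025971 0.23354729090598544
```

View pics/w_roof.png

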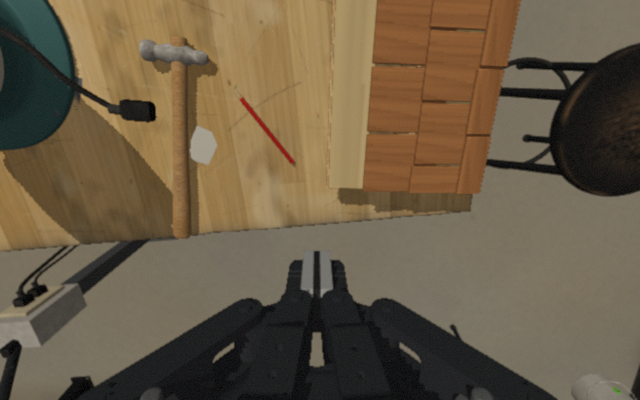

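The roof shows its front edge running from (188,330) to (0,336), with the near right corner at (188,330). I'll fit it from the depth image.

```bash
cat >> h.py <<'E'
def cloud(cm,D):
    K,d,R,t=cm; h,w=D.shape; g=np.stack(np.meshgrid(np.arange(w),np.arange(h)),-1).reshape(-1,1,2).astype(float)
    u=cv2.undistortPoints(g,K,d)[:,0]; P=np.c_[u,np.ones(len(u))]*D.reshape(-1,1)
    X=(P-t)@R; X[D.reshape(-1)<=0]=np.nan; return X.reshape(h,w,3)
E
python3 - <<'E'
from h import *
np.set_printoptions(precision=2,suppress=True)
f=np.load('w_roof.npz'); K,d,_,_=cam('wrist'); cm=(K,d,f['R'],f['t']); X=cloud(cm,f['D'])
rows=[]
for r in range(5,180,5):
    m=[c for c in range(310,400) if 52<X[r,c,2]<68]
    if m: rows.append([r,m[0],*X[r,m[0]]])
rows=np.array(rows);print(rows[::5])
l=np.polyfit(rows[:,3],rows[:,2],1);res=rows[:,2]-np.polyval(l,rows[:,3]);k=abs(res)<4
l=np.polyfit(rows[k,3],rows[k,2],1);print('edge x=a*y+b',l,'yaw deg',np.degrees(-np.arctan(l[0])),res.std())
# right side edge: last row with board top, bare part
b=[]
for c in range(336,362,3):
    m=[r for r in range(150,215) if 52<X[r,c,2]<68]
    if m: b.append([m[-1],c,*X[m[-1],c]])
print(np.array(b))
# shingle lower edge
s=[]
for r in range(5,180,10):
    m=[c for c in range(345,400) if X[r,c,2]>71]
    if m: s.append([r,m[0],*X[r,m[0]]])
print(np.array(s)[::2]); print('board z',np.nanmedian(X[20:170,345:358,2]))
E
```

```text
[[   5.    332.    504.15   -2.91   52.21]
 [  30.    332.    501.69  -30.87   59.07]
 [  55.    331.    498.27  -58.37   60.34]
 [  80.    330.    494.81  -86.93   59.59]
 [ 105.    329.    491.15 -117.05   59.02]
 [ 130.    328.    487.28 -148.78   59.11]
 [ 155.    327.    483.2  -182.32   58.48]]
edge x=a*y+b [  0.12 504.83] yaw deg -6.617023848639299 0.34327201310553623
[[ 187.    336.    492.27 -229.04   59.3 ]
 [ 187.    339.    496.46 -228.94   61.05]
 [ 187.    342.    500.85 -229.98   58.79]
 [ 188.    345.    505.05 -231.92   58.61]
 [ 188.    348.    509.22 -231.91   60.01]
 [ 188.    351.    513.49 -232.31   59.98]
 [ 188.    354.    517.78 -232.76   59.81]
 [ 188.    357.    522.04 -233.13   59.91]
 [ 188.    360.    526.37 -233.66   59.45]]
[[   5.    377.    553.71  -13.73   75.74]
 [  25.    375.    551.44  -32.99   72.49]
 [  45.    374.    549.38  -54.1    73.74]
 [  75.    371.    545.06  -86.63   71.56]
 [  95.    370.    542.39 -109.75   75.29]
 [ 115.    368.    539.59 -133.68   71.6 ]
 [ 135.    367.    536.74 -158.29   75.52]
 [ 155.    365.    533.33 -184.36   73.9 ]
 [ 175.    364.    530.77 -211.34   74.58]]
board z 60.161372477210385
```

>>> {"fn": "play_rows", "kwargs": {
  "plan": [0.84,-0.06,-0.1,0,0,0,-1,0.84,-0.06,-0.1,0,0,0,-1,0.84,-0.06,-0.1,0,0,0,-1,0.84,-0.06,-0.1,0,0,0,-1,0.84,-0.06,-0.1,0,0,0,-1]
}}

```text
t: 3.88
eef_pos: [473.6, 62.6, 361.0]
orientation: [0.0, 0.738, 0.675, 0.001]
force: [-0.0, -0.5, 0.2]
width: 0.003
finger_force: 0.0
```

>>> {"fn": "play_rows", "kwargs": {
  "plan": [0.53,-0.01,-0.12,0,0,0,-1,0.53,-0.01,-0.12,0,0,0,-1,0.53,-0.01,-0.12,0,0,0,-1,0.53,-0.01,-0.12,0,0,0,-1]
}}

```text
t: 4.38
eef_pos: [485.7, 219.2, 396.3]
orientation: [-0.001, 0.739, 0.674, 0.0]
force: [0.3, -0.7, -0.3]
width: 0.0
finger_force: 0.0
```

```bash
python3 - <<'E'
from h import *
np.set_printoptions(precision=1,suppress=True)
p,R,s=pose();print(p,s['t'])
cm=cam('wrist'); im,D=vision.grab_frame('wrist'); np.savez('w_punch.npz',im=im,D=D,R=cm[2],t=cm[3]); save('w_punch.png',im)
for l,z in [('punch_axis',50),('flashing',50),('mark',52.5),('lever_grip',206),('punch',0)]:
    for x in finder.tip_of(l,'wrist')[:1]: print(l,np.array(x['point']),x['confidence'],ondepth(cm,x['point'],D),onz(cm,x['point'],z))
E
```

```text
[485.7 219.2 396.3] 4.375
flashing [111.5 346.1] 0.71 [536.7 282.8  52.8] [536.9 282.7  50. ]
mark [ 31.8 366. ] 0.65 [561.9 378.4 112.8] [571.7 389.3  52.5]
punch [ 40.5 364.5] 0.91 [569.  378.3  52.8] [577.3 386.7   0. ]
```

View pics/w_punch.png

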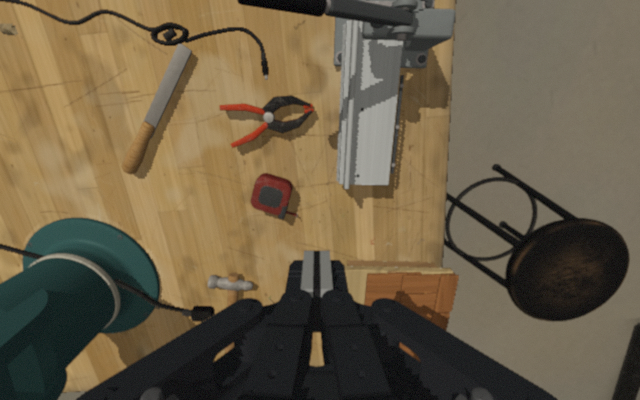

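The strip runs from (188,345–390) up to the punch head at (30,385), its rib along the left side. The lever handle is at (5,285). I'll fit the strip from depth.

```bash
python3 - <<'E'
from h import *
np.set_printoptions(precision=1,suppress=True)
f=np.load('w_punch.npz'); K,d,_,_=cam('wrist'); cm=(K,d,f['R'],f['t']); X=cloud(cm,f['D'])
W=X[20:200,320:420].reshape(-1,3)
rib=W[(W[:,2]>76)&(W[:,2]<84)&(W[:,1]<375)&(W[:,1]>150)]
print(len(rib),rib.min(0),rib.max(0))
l=np.polyfit(rib[:,1],rib[:,0],1); r=rib[:,0]-np.polyval(l,rib[:,1]);k=abs(r)<6; l=np.polyfit(rib[k,1],rib[k,0],1);print('rib x=a y+b',l,'yaw',-np.degrees(np.arctan(l[0])),r[k].std())
fl=W[(W[:,2]>49)&(W[:,2]<56)]
a=np.arctan(-l[0]); ex=np.array([np.cos(a),np.sin(a)]);ey=np.array([-np.sin(a),np.cos(a)])
u,v=fl[:,:2]@ex,fl[:,:2]@ey
print('flange u pct',np.percentile(u,[1,5,50,95,99]),'v',np.percentile(v,[0,0.5,1,5,50]),'z',np.median(fl[:,2]))
ur,vr=rib[k,:2]@ex,rib[k,:2]@ey
print('rib u',np.percentile(ur,[2,50,98]),'v min',np.sort(vr)[:30:6])
o=ex*(np.median(ur)-8)+ey*(np.percentile(v,0.5)+120); print('origin est',o,'mark',o+28*ex+105*ey,'lever grip',o+28*ex+105*ey-100*ex)
# handle points
H=X[0:25,230:340].reshape(-1,3);H=H[H[:,2]>170];print('handle',H.min(0),H.max(0),np.median(H,0))
hl=H@np.r_[ey,0];print('handle v',np.percentile(hl,[2,50,98]),'mark v',(o+105*ey)@ey)
E
```

```text
805 [524.2 167.4  76.1] [639.3 375.   82.6]
rib x=a y+b [  0.1 508.7] yaw -6.520830848381292 2.489487639270086
flange u pct [495.6 498.3 541.7 575.9 581.2] v [225.8 227.3 228.7 239.8 348. ] z 52.58947900264179
rib u [501.8 505.3 509.4] v min [226.  227.9 230.  231.6 233.3]
origin est [533.6 288.5] mark [573.3 389.7] lever grip [473.9 401. ]
handle [427.3 385.2 170.1] [524.7 399.  221. ] [486.1 392.4 195.3]
handle v [440.1 443.7 453.3] mark v 452.264852863356
```

```bash
python3 - <<'E'
from h import *
mv([462,402,240],83.5)
E
```

```text
row [ 0.6082 -0.1372  0.5202] [-0.      0.0003  0.0119] rows>= 3.8976901281281404 0.0998016987082096
```

>>> {"fn": "play_rows", "kwargs": {
  "plan": [0.608,-0.137,0.2,0,0,0.012,-1,0.608,-0.137,0.3,0,0,0.012,-1,0.608,-0.137,0.4,0,0,0.012,-1,0.608,-0.137,0.52,0,0,0.012,-1,0.608,-0.137,0.52,0,0,0.012,-1,0.608,-0.137,0.52,0,0,0.012,-1]
}}

```text
t: 5.42
eef_pos: [462.0, 402.7, 241.0]
orientation: [0.0, 0.746, 0.666, 0.0]
force: [0.3, 0.4, -0.1]
width: -0.0
finger_force: 0.0
```

```bash
python3 - <<'E'
from h import *
np.set_printoptions(precision=1,suppress=True)
cm=cam('side'); im,D=vision.grab_frame('side')
c=cv2.resize(im[180:380,180:420],(720,600),interpolation=cv2.INTER_CUBIC); save('side2.png',c)
p,R,s=pose();print(p)
E
```

```text
[462.4 402.7 241.9]
```

View pics/side2.png

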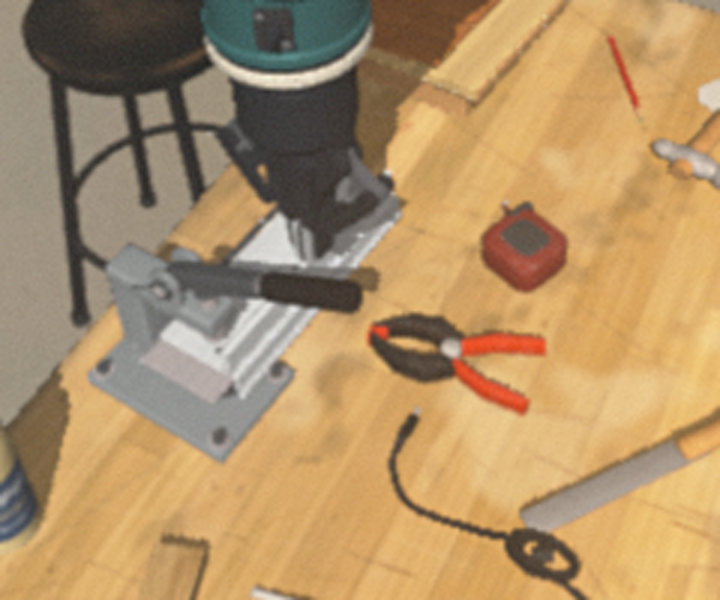

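The tip stands above the handle's middle (crop 255,320), so I'll push down.

>>> {"fn": "play_rows", "kwargs": {
  "plan": [0,0,0.1,0,0,0,-1,0,0,0.17,0,0,0,-1,0,0,0.24,0,0,0,-1,0,0,0.3,0,0,0,-1,0,0,0.36,0,0,0,-1,0,0,0.39,0,0,0,-1,0,0,0.39,0,0,0,-1]
}}

```text
t: 6.35
eef_pos: [461.6, 403.5, 123.9]
orientation: [-0.0, 0.746, 0.666, 0.001]
force: [-4.3, -0.1, 9.8]
width: -0.001
finger_force: 4.7
```

>>> {"fn": "play_rows", "kwargs": {
  "plan": [0,0,0.01,0,0,0,-1,0,0,0.02,0,0,0,-1,0,0,0.023,0,0,0,-1,0,0,0.023,0,0,0,-1]
}}

```text
t: 6.85
eef_pos: [462.1, 403.7, 119.1]
orientation: [0.0, 0.746, 0.666, 0.001]
force: [-9.7, -7.6, 31.6]
width: -0.001
finger_force: 16.3
```

```bash
python3 - <<'E'
from h import *
im,D=vision.grab_frame('side')
c=cv2.resize(im[220:340,180:360],(720,480),interpolation=cv2.INTER_CUBIC); save('side3.png',c)
print(pose()[0],finder.tip_of('lever_grip','side')[:1])
E
```

```text
[462.06286599 403.67974292 119.11165736] [{'point': [303.7, 288.3], 'confidence': 0.72}]
```

The force is 31.6 N at z 119, so the lever is at its stop. I'll release it and rise.

>>> {"fn": "play_rows", "kwargs": {
  "plan": [0,0,-0.1,0,0,0,-1,0,0,-0.2,0,0,0,-1,0,0,-0.3,0,0,0,-1,0,0,-0.4,0,0,0,-1,0,0,-0.5,0,0,0,-1,0,0,-0.5,0,0,0,-1]
}}

```text
t: 7.7
eef_pos: [462.3, 403.6, 269.2]
orientation: [0.0, 0.746, 0.666, 0.002]
force: [0.1, -0.2, -0.6]
width: 0.001
finger_force: 0.0
```

```bash
python3 - <<'E'
from h import *
np.set_printoptions(precision=4,suppress=True)
im,D=vision.grab_frame('side')
cm=cam('side')
for l,z in [('lever_grip',206),('flashing',50),('mark',52)]:
  for x in finder.tip_of(l,'side')[:1]: print(l,x['point'],x['confidence'],onz(cm,x['point'],z))
a=np.radians(-6.5);ex=np.array([np.cos(a),np.sin(a)]);ey=np.array([-np.sin(a),np.cos(a)])
o=np.array([534,287.5]); g=o+8*ex-15*ey; print('grasp',g)
mv([*g,260],83.5); mv([*(g-60*ey),270],83.5)
E
```

```text
lever_grip [296.8, 250.9] 0.26 [496.0356 480.6167 206.    ]
flashing [269.9, 287.7] 0.97 [537.2882 277.9821  50.    ]
mark [294.6, 252.2] 0.6 [577.4569 386.2999  52.    ]
grasp [540.2505 271.6908]
row [-0.4049  0.3101  0.0194] [-0.0003  0.0004  0.001 ] rows>= 2.4498676070816923 0.009327953914767408
row [-0.6049  0.3098 -0.0138] [-0.0003  0.0004  0.001 ] rows>= 3.2629537884751274 0.009327953914767408
```

>>> {"fn": "play_rows", "kwargs": {
  "plan": [-0.405,0.31,0,0,0,0,0.3,-0.405,0.31,0,0,0,0,0.3,-0.405,0.31,0.1,0,0,0,0.3,-0.405,0.31,0.3,0,0,0,0.3,-0.405,0.31,0.4,0,0,0,0.3,-0.405,0.31,0.4,0,0,0,0.3]
}}

```text
t: 8.65
eef_pos: [539.0, 271.5, 144.1]
orientation: [-0.001, 0.745, 0.667, -0.002]
force: [0.0, 0.3, 0.5]
width: 0.65
finger_force: 0.0
```

```bash
cat > fit.py <<'E'
from h import *
np.set_printoptions(precision=1,suppress=True)
p,R,s=pose(); cm=cam('wrist'); im,D=vision.grab_frame('wrist'); X=cloud(cm,D); save('w_rib.png',im)
print(p,s['width'],s['t'])
a=np.radians(-6.5);ex=np.array([np.cos(a),np.sin(a)]);ey=np.array([-np.sin(a),np.cos(a)])
W=X.reshape(-1,3)
rel=(W[:,:2]-p[:2]); u=rel@ex; v=rel@ey; k=(abs(u)<100)&(v>-60)&(v<130)&(W[:,2]>30)&(W[:,2]<100)
for lo in range(-60,130,15):
    kk=k&(v>=lo)&(v<lo+15)&(W[:,2]>77)&(W[:,2]<84)
    k2=k&(v>=lo)&(v<lo+15)&(W[:,2]>47)&(W[:,2]<56)
    if kk.sum()>5: print(lo,kk.sum(),'rib u',np.percentile(u[kk],[5,50,95]),'z',np.median(W[kk,2]),'flange u',np.percentile(u[k2],[2,98]) if k2.any() else '')
E
python3 fit.py
```

```text
[539.  271.5 144.1] 0.6501126671864852 8.65
-60 156 rib u [-2.7  1.3  4.6] z 79.73702380962061 flange u [-8.3 76.1]
-45 163 rib u [-2.5  1.3  4.5] z 79.88422528994295 flange u [-8.1 75.8]
-30 179 rib u [-2.6  1.2  5.1] z 79.80255023813169 flange u [-8.  76.4]
-15 197 rib u [-2.6  1.2  4.9] z 79.82710254591127 flange u [-7.9 75.2]
0 206 rib u [-2.6  1.1  4.8] z 79.86057933871288 flange u [-7.8 75.4]
15 215 rib u [-2.6  1.1  4.7] z 79.73595115828785 flange u [-7.7 76.1]
30 232 rib u [-2.5  1.   4.5] z 79.76911434980818 flange u [-7.6 75.5]
45 255 rib u [-2.5  1.   5. ] z 79.6574440548809 flange u [-8.2 75.3]
60 273 rib u [-2.5  1.5  4.9] z 79.69611922315342 flange u [-7.8 73.1]
75 291 rib u [-2.5  1.4  4.7] z 79.76006002985694 flange u [-7.6 71.6]
90 344 rib u [-2.5  1.4 90. ] z 79.72368553047846 flange u [-7.2 72.8]
105 337 rib u [-2.4  1.3  5. ] z 79.70532915811744 flange u [-9.  86.2]
120 174 rib u [-2.4  1.2  4.9] z 79.55927317720827 flange u [-9.   8.9]
```

View pics/w_rib.png

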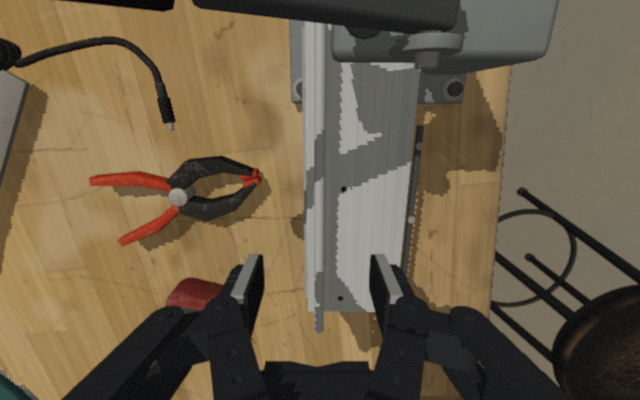

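The rib lies between the open fingers (rows 260–310), 1.2 mm to the tool's +y. I'll descend and grip.

>>> {"fn": "play_rows", "kwargs": {
  "plan": [0,0.004,0.1,0,0,0.002,0.3,0,0.004,0.2,0,0,0.002,0.3,0,0.004,0.27,0,0,0.002,0.3,0,0.004,0.292,0,0,0.002,0.3,0,0.004,0.292,0,0,0.002,0.3]
}}

```text
t: 9.32
eef_pos: [541.7, 272.4, 59.4]
orientation: [0.0, 0.746, 0.665, 0.0]
force: [-0.4, 0.2, 0.6]
width: 0.65
finger_force: 0.0
```

>>> {"fn": "play_rows", "kwargs": {
  "plan": [0,0,0,0,0,0,-0.3,0,0,0,0,0,0,-0.6,0,0,0,0,0,0,-1,0,0,0,0,0,0,-1,0,0,0,0,0,0,-1,0,0,0,0,0,0,-1],
  "grip_force": 60
}}

```text
t: 10.07
eef_pos: [541.7, 272.2, 59.5]
orientation: [0.0, 0.746, 0.665, 0.0]
force: [-0.3, -1.2, 6.8]
width: 0.078
finger_force: 59.5
```

>>> {"fn": "play_rows", "kwargs": {
  "plan": [0,0,-0.017,0,0,0,-1,0,0,-0.033,0,0,0,-1,0,0,-0.033,0,0,0,-1,-0.05,0,-0.033,0,0,0,-1,-0.12,0,-0.033,0,0,0,-1,-0.2,0,-0.033,0,0,0,-1,-0.28,0,-0.033,0,0,0,-1,-0.3,0,-0.033,0,0,0,-1]
}}

```text
t: 11.08
eef_pos: [530.9, 179.6, 68.5]
orientation: [0.0, 0.747, 0.664, -0.001]
force: [1.0, 0.3, -2.2]
width: 0.075
finger_force: 58.6
```

```bash
python3 - <<'E'
from h import *
p,R,s=pose();print(p,s['force'],s['width'])
mv(p+[0,0,80],83.5)
a=np.radians(-6.55);ex=np.array([np.cos(a),np.sin(a)]);ey=np.array([-np.sin(a),np.cos(a)])
o=np.array([492,-109.3]); g=o+(-48+8)*ex-15*ey; print('pre-insert TCP xy',g)
mv([*g,140],83.45,p+[0,0,80],R)
E
```

```text
[530.92705445 179.55149481  68.4710987 ] [ 1.00292143  0.26265562 -2.19902787] 0.07537798743395868
row [-4.000e-04 -1.000e-04 -2.667e-01] [-0.0002  0.0009 -0.0025] rows>= 1.2800000000000002 0.02271619783027525
pre-insert TCP xy [ 450.55003906 -119.63928131]
row [-1.0218 -0.1492  0.0297] [-0.0002  0.0009 -0.002 ] rows>= 4.958640965700718 0.018386199108873694
```

>>> {"fn": "play_rows", "kwargs": {
  "plan": [0,0,-0.13,0,0,0,-1,0,0,-0.267,0,0,0,-1,-0.15,-0.02,-0.3,0,0,0,-1,-0.3,-0.04,-0.3,0,0,0,-1,-0.48,-0.08,-0.3,0,0,0,-1,-0.66,-0.11,-0.3,0,0,0,-1,-0.84,-0.149,-0.3,0,0,0,-1,-0.9,-0.149,-0.3,0,0,0,-1]
}}

```text
t: 12.08
eef_pos: [454.3, -83.8, 158.6]
orientation: [0.0, 0.748, 0.664, -0.001]
force: [0.5, 1.1, -1.9]
width: 0.078
finger_force: 59.1
```

```bash
python3 - <<'E'
from h import *
p,R,s=pose();print(p,s['force'],s['width'])
mv([450.5,-119.6,150],83.45)
E
```

```text
[454.25522474 -83.76321141 158.59259399] [ 0.48042788  1.10313224 -1.92548661] 0.07768224777913542
row [-0.1201  0.0017  0.0288] [-0.0003  0.0008 -0.0027] rows>= 0.5926936046786826 0.023740640812906697
```

>>> {"fn": "play_rows", "kwargs": {
  "plan": [-0.12,0.002,0,0,0,-0.0025,-1,-0.12,0.002,0,0,0,-0.0025,-1,-0.12,0.002,0,0,0,-0.0025,-1,-0.12,0.002,0,0,0,-0.0025,-1]
}}

```text
t: 12.58
eef_pos: [452.3, -115.5, 158.7]
orientation: [-0.0, 0.745, 0.667, 0.0]
force: [0.5, 0.5, -2.7]
width: 0.069
finger_force: 59.1
```

```bash
python3 - <<'E'
from h import *
p,R,s=pose(); cm=cam('wrist'); im,D=vision.grab_frame('wrist'); save('w_pre.png',im)
np.savez('w_pre.npz',im=im,D=D,R=cm[2],t=cm[3],p=p,Rt=R); print(p,s['t'])
E
```

```text
[ 452.34877502 -115.48080467  158.71569221] 12.575
```

View pics/w_pre.png

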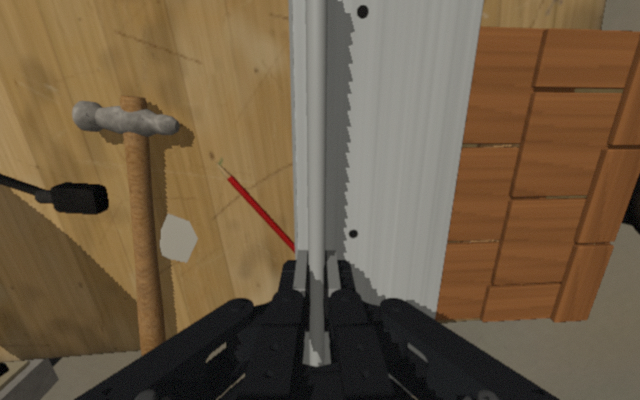

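The strip is gripped straight, with the rib at col 318. The shingles' lower edge is at cols 440–478 and their left side at row 27. I'll fit both.

```bash
python3 - <<'E'
from h import *
np.set_printoptions(precision=2,suppress=True)
f=np.load('w_pre.npz'); K,d,_,_=cam('wrist'); cm=(K,d,f['R'],f['t']); X=cloud(cm,f['D']); p,Rt=f['p'],f['Rt']
T=(X-p)@Rt  # tool coords: x~+y roof, y~+x roof, z down
print('R',Rt)
# flange points
A=T[5:240,360:435].reshape(-1,3); A=A[(A[:,2]>0)&(A[:,2]<20)]
def plane(A):
    for _ in range(4):
        c=np.linalg.lstsq(np.c_[A[:,:2],np.ones(len(A))],A[:,2],rcond=None)[0]; r=A[:,2]-np.c_[A[:,:2],np.ones(len(A))]@c; A=A[abs(r)<max(2*r.std(),.3)]
    return c,r.std(),len(A)
c,s,n=plane(A); print('flange top z=ax+by+c (tool)',c,s,n)
Rb=[];E=[];L=[];SL=[]
for r in range(5,235,5):
    row=T[r]; cols=np.arange(640)
    rb=cols[(row[:,2]<-16)&(row[:,2]>-28)&(cols>290)&(cols<345)]
    if len(rb): Rb.append([row[rb,0].mean(),row[rb,1].mean(),np.ptp(row[rb,1])])
    fl=cols[(abs(row[:,2]-c[2])<5)&(cols>340)&(cols<490)]
    if len(fl): E.append(row[fl[-1],:2])
    ll=cols[(abs(row[:,2]-c[2])<5)&(cols>270)&(cols<330)]
    if len(ll): L.append(row[ll[0],:2])
for nm,q in [('rib',Rb),('edge',E),('lip',L)]:
    q=np.array(q); l=np.polyfit(q[:,0],q[:,1],1); r=q[:,1]-np.polyval(l,q[:,0]);k=abs(r)<2*r.std()+.1;l=np.polyfit(q[k,0],q[k,1],1);print(nm,'y=ax+b',l,'std',r[k].std(),len(q), q[0],q[-1])
# roof: left edge of shingles in world
S=[]
for cc in range(485,600,8):
    m=[r for r in range(0,80) if X[r,cc,2]>68]
    if m: S.append(X[m[0],cc])
S=np.array(S); print('left edge',S[::3]); l=np.polyfit(S[:,0],S[:,1],1); print('slope deg',np.degrees(np.arctan(l[0])), 'y at x=492+..',np.polyval(l,[560.]))
# board visible left of...? front-right board hidden. shingles z
print('shingle z',np.nanmedian(X[60:120,490:520,2]))
E
```

```text
R [[ 0.11  0.99  0.  ]
 [ 0.99 -0.11  0.  ]
 [ 0.    0.   -1.  ]]
flange top z=ax+by+c (tool) [0.  0.  6.7] 0.5010029203821317 15394
rib y=ax+b [ 0.   -0.41] std 0.09378228254258686 46 [114.63  -0.28   7.53] [28.18 -0.35  7.68]
edge y=ax+b [-0.   71.34] std 0.31822950562555535 46 [121.71  71.07] [15.85 71.48]
lip y=ax+b [ -0.  -10.6] std 0.15704258779008795 46 [122.01 -10.51] [ 16.38 -10.42]
left edge [[578.83   1.75  72.12]
 [595.31  -0.51  71.49]
 [612.02  -2.77  70.7 ]
 [625.49  -5.01  74.48]
 [642.9   -7.15  72.79]]
slope deg -7.681264188581815 y at x=492+.. [4.06]
shingle z 71.8062413033916
```

```bash
cat > ins.py <<'E'
from h import *
import sys
np.set_printoptions(precision=4,suppress=True)
a=np.radians(-6.6);ex=np.array([np.cos(a),np.sin(a)]);ey=np.array([-np.sin(a),np.cos(a)])
o=np.array([492.1,-109.3])
def go(u,v,z,yo=-8.4,xo=14.5):
    p,R,s=pose(); g=o+(u-yo)*ex+(v-xo)*ey
    c=p[:2]-o; yaw=np.degrees(np.arctan2(R[1,0],R[0,0]))
    print('now u %.1f v %.1f und-board %.1f yaw %.2f'%(c@ex+yo,c@ey+xo,p[2]-69.4,yaw),'t',s['t'],'F',s['force'])
    mv([*g,69.4+z],83.4)
if __name__=='__main__': go(*map(float,sys.argv[1:4]))
E
python3 - <<'E'
from h import *
f=np.load('w_pre.npz'); K,d,_,_=cam('wrist'); cm=(K,d,f['R'],f['t']); p,Rt=f['p'],f['Rt']
g=cv2.cvtColor(f['im'],cv2.COLOR_RGB2GRAY)
for r,c in [(12,362),(233,353)]:
    w=g[max(r-10,0):r+11,c-10:c+11].astype(float); m=w<70; y,x=np.nonzero(m); px=[max(r-10,0)+y.mean(),c-10+x.mean()]
    print(px,m.sum(),(onz(cm,px,p[2]-6.8)-p)@Rt)
E
python3 ins.py -48 0 2.5
```

```text
[np.float64(11.37864077669903), np.float64(362.31067961165047)] 103 [119.21943209  19.50352729   6.81562362]
[np.float64(233.44444444444446), np.float64(352.8888888888889)] 45 [14.20462822 19.46721431  6.80260954]
now u -47.1 v 3.8 und-board 89.3 yaw 83.73 t 12.625 F [ 0.1151 -0.233  -2.5317]
row [-0.0126 -0.0029  0.2893] [ 0.     -0.0001  0.0037] rows>= 1.390045618767916 0.031235711017948
```

The punched hole (row 11) and middle hole (row 233) confirm the strip's origin in the tool at (14.2, −8.5).

>>> {"fn": "play_rows", "kwargs": {
  "plan": [-0.013,-0.003,0.1,0,0,0.0037,-1,-0.013,-0.003,0.2,0,0,0.0037,-1,-0.013,-0.003,0.27,0,0,0.0037,-1,-0.013,-0.003,0.289,0,0,0.0037,-1,-0.013,-0.003,0.289,0,0,0.0037,-1,-0.013,-0.003,0.289,0,0,0.0037,-1]
}}

```text
t: 13.38
eef_pos: [451.5, -120.1, 72.8]
orientation: [0.001, 0.747, 0.665, 0.0]
force: [0.3, -0.8, -2.8]
width: 0.073
finger_force: 59.0
```

```bash
sed -i 's/yo=-8.4,xo=14.5/yo=-8.5,xo=14.2/' ins.py; python3 ins.py -15 0 2.5
python3 - <<'E'
from h import *
im,D=vision.grab_frame('wrist'); save('w_low.png',im)
E
```

```text
now u -47.6 v -1.2 und-board 3.4 yaw 83.34 t 13.375 F [ 0.3432 -0.7907 -2.7555]
row [0.004  0.1087 0.003 ] [ 0.0007  0.0002 -0.0007] rows>= 0.5223208633343661 0.008538187047187678
```

View pics/w_low.png

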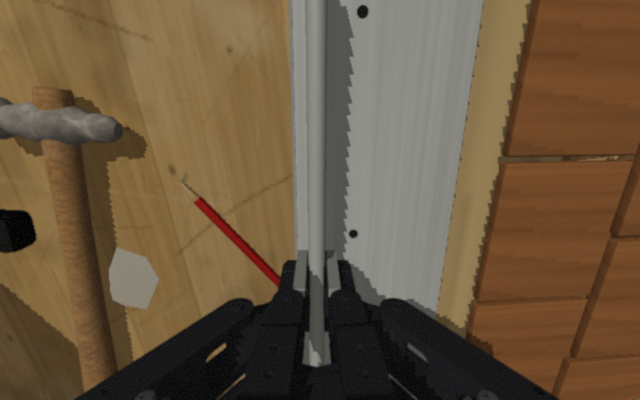

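Strip lies level in front of the shingles, with its edge (col 440–478) clear of their lower edge (col 472–522). I'll slide it in slowly.

>>> {"fn": "play_rows", "kwargs": {
  "plan": [0.004,0.03,0.003,0,0,0,-1,0.004,0.06,0.003,0,0,0,-1,0.004,0.085,0.003,0,0,0,-1,0.004,0.109,0.003,0,0,0,-1,0.004,0.109,0.003,0,0,0,-1]
}}

```text
t: 14.05
eef_pos: [484.1, -122.6, 71.0]
orientation: [-0.0, 0.747, 0.665, 0.0]
force: [0.4, -0.9, -2.3]
width: 0.078
finger_force: 59.0
```

```bash
python3 ins.py -2 0 2
```

```text
now u -15.0 v 0.1 und-board 1.6 yaw 83.33 t 14.05 F [ 0.3692 -0.8592 -2.3149]
row [-0.0001  0.0432 -0.0013] [ 0.     -0.0002 -0.0008] rows>= 0.20757490365267742 0.007064881884448254
```

>>> {"fn": "play_rows", "kwargs": {
  "plan": [0,0.015,-0.001,0,0,0,-1,0,0.03,-0.001,0,0,0,-1,0,0.043,-0.001,0,0,0,-1,0,0.043,-0.001,0,0,0,-1]
}}

```text
t: 14.55
eef_pos: [496.7, -124.1, 71.4]
orientation: [-0.0, 0.747, 0.665, 0.0]
force: [-0.5, -0.8, -2.1]
width: 0.07
finger_force: 59.0
```

```bash
python3 ins.py 0 0 1
```

```text
now u -2.3 v 0.0 und-board 2.0 yaw 83.33 t 14.55 F [-0.4637 -0.8461 -2.0942]
row [-0.      0.0076  0.0032] [ 0.0001 -0.0001 -0.0008] rows>= 0.0394286096976586 0.006844072050157721
```

>>> {"fn": "play_rows", "kwargs": {
  "plan": [0,0.004,0.002,0,0,0,-1,0,0.008,0.003,0,0,0,-1,0,0.01,0.003,0,0,0,-1,0,0.01,0.003,0,0,0,-1]
}}

```text
t: 15.05
eef_pos: [498.8, -124.4, 70.3]
orientation: [-0.0, 0.747, 0.665, -0.0]
force: [-5.1, 0.7, -0.5]
width: 0.081
finger_force: 59.4
```

```bash
python3 ins.py 0 0 -1
```

```text
now u -0.1 v -0.0 und-board 0.9 yaw 83.33 t 15.05 F [-5.1096  0.6663 -0.5348]
row [0.0002 0.0004 0.0062] [-0.0008  0.     -0.0008] rows>= 0.029873893223059327 0.009740928360309311
```

The lip touched at u ≈ −0.1 mm (−5 N). I'll ease back slightly and press down.

>>> {"fn": "play_rows", "kwargs": {
  "plan": [0,-0.002,0.003,0,0,0,-1,0,-0.002,0.006,0,0,0,-1,0,-0.002,0.009,0,0,0,-1,0,-0.002,0.009,0,0,0,-1]
}}

```text
t: 15.55
eef_pos: [498.8, -124.5, 69.3]
orientation: [0.0, 0.747, 0.665, -0.001]
force: [-20.7, 1.1, 42.6]
width: 0.078
finger_force: 65.4
```

```bash
python3 ins.py 0 0 -1
```

```text
now u -0.1 v -0.1 und-board -0.1 yaw 83.33 t 15.55 F [-20.6526   1.094   42.5648]
row [0.0003 0.0004 0.0031] [-0.      0.0009 -0.0008] rows>= 0.015074803416878838 0.010305034836251895
```

>>> {"fn": "play_rows", "kwargs": {
  "plan": [0,-0.003,-0.003,0,0,0,-1,0,-0.003,-0.003,0,0,0,-1,0,-0.003,-0.003,0,0,0,-1,0,-0.003,-0.003,0,0,0,-1]
}}

```text
t: 16.05
eef_pos: [498.5, -124.4, 69.4]
orientation: [0.001, 0.747, 0.665, 0.0]
force: [-5.2, 0.6, 16.1]
width: 0.072
finger_force: 61.6
```

```bash
python3 ins.py 0 0 -1
python3 - <<'E'
from h import *
cm=cam('wrist'); im,D=vision.grab_frame('wrist'); save('w_end.png',im); X=cloud(cm,D); p,R,s=pose(); T=(X-p)@R
A=T[5:230,350:390].reshape(-1,3);A=A[abs(A[:,2]-6.8)<4]; c=np.linalg.lstsq(np.c_[A[:,:2],np.ones(len(A))],A[:,2],rcond=None)[0];print('flange plane',np.round(c,4))
im,D=vision.grab_frame('side'); cs=cam('side')
for x in finder.tip_of('lever_grip','side')[:2]: print(x,onz(cs,x['point'],206))
print(sensors.read_state()['force'])
E
```

```text
now u -0.4 v -0.1 und-board -0.0 yaw 83.32 t 16.05 F [-5.2284  0.5919 16.0676]
row [0.0003 0.0012 0.0033] [ 0.0008  0.0002 -0.0009] rows>= 0.017067509881288787 0.010291623386419976
flange plane [1.0000e-04 5.4000e-03 6.6031e+00]
{'point': [271.1, 276.7], 'confidence': 0.71} [482.9712524  401.61847954 206.        ]
[-6.56934404  0.05509243 15.46078926]
```

View pics/w_end.png

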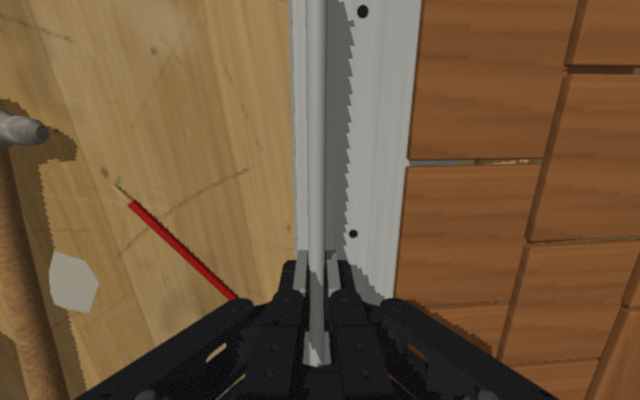

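The flange is tucked under the shingles (edge at col 400–415), which lie flat. The strip is level, pressed with about 16 N, and the lever is back up, so I'll hand in.

```bash
python3 -c "
from plant import close_job
print(close_job())"
```

```text
the job is handed in; nothing more can be done
None
```

I handed the job in at about 16 s: hole punched and lever back up, strip under the shingles with its lip against the board and ends flush to about 2 mm by my measurements, gripped and pressed flat with about 16 N; no verdict came back.

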